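# Strap the travel tube into its wooden stand

## Task

Lay the aluminium hearing-aid travel tube (the one with the blue cap) into the V groove of the wooden stand, midway along it, then swing the steel strap by its red knob all the way over so that it lies straight across the tube, and let go. Leave the black wax-guard dispenser of the same shape where it lies.

Things in the scene. Friction and masses are not known exactly. Their poses are not given: they have to be found in the camera images.
- tube: Brushed-aluminium round travel tube with a blue cap on one end, 28 mm in diameter, 110 mm long, about 80 g, lying on the counter. Origin at its middle on its axis (14 mm above the counter); x runs along the tube towards the blue cap. It may lie in the groove either way round.
- groove (a point): Where the tube's middle (on its axis) rests in the fixed wooden stand, 50 mm up. x along the groove, y across it to the strap's post (18 mm thick, at y +78 mm), z up. Two V prongs 16 mm thick at x -39 and +39 mm; 90 degree V, 40 mm wide at its top (level with this point), bottom 20 mm lower. Between them 62 mm free for fingers, down to the base plate's top (12 mm up; x -75 to 75, y -50 to 100).
- strap_knob (a point): In the red upright knob (18 mm thick, 28 tall) on a flat steel strap (6 x 18 mm): on its axis, 14 mm below its top, 87 mm up; x along the strap, outwards. Pivot axis upright at groove y +78 mm; knob radius 108 mm. Open: strap along groove +x, up to 20 degrees turned in. Swings level, clockwise from above, to a stop with knob at groove x 0, y -30; clears the tube by 2 mm; takes 1 N; stays where left.
- dispenser: Black plastic wax-guard dispenser with a narrow grey band round its middle, 28 mm in diameter, 110 mm long, lying on the counter beside the tube. Origin at its middle on its axis, x along it. Not part of the job.
Not all that is in view belongs to the job. Of the things that look like the tube, take the one that is farthest to the robot's left at the start.

How it is judged:
By the outcome, as a careful person would: the job done as asked, in the order asked, and still so for the second after the job is handed in, with the robot touching nothing.
It also fails if it takes over 58 s, if anything falls off the work surface, if the arm or the gripper's body presses on something with over 40 N, if the wrist force passes 120 N, or if a joint passes its speed limit or range.

## Robot

A 6-joint arm with a two-finger parallel gripper is mounted at the origin on the work surface. World frame = base frame: x ahead of the robot, y to its left, z up, the work surface at z = 0. Lengths are in m, angles in rad, forces in N, time in s.
With the tool pointing down it reaches from about 0.25 to 0.775 m from the base axis. Payload 4 kg.
Tool frame: the origin (TCP) lies midway between the tips of the shut fingers; the grasp point (between the pads) lies 19 mm behind it; z points along the fingers, x is the direction in which the jaws open and shut, and the axes are right-handed (so a half turn about z gives the same grasp; the last joint's range is limited). The gripper opens to 94 mm and grips with 3 to 60 N. Pads are 16 mm wide; open, the fingers measure 119 mm over their backs; the gripper's body (75 mm by 177 mm) begins 78 mm behind the grasp point.
Start: joints at [1.126, 0.087, 1.371, -0, 1.684, -0.103], TCP at [0.184, 0.518, 0.206] pointing down, gripper open.
Joint ranges: [-3.1, 3.1], [-0.76, 2.03], [0.27, 2.55], [-1.08, 4.22], [0.17, 2.65], [-2.57, 2.57]. Speed limits (rad/s): [2.79, 2.79, 3.14, 3.14, 3.14, 3.14].

## Interface

Orientations are given as [roll, pitch, yaw] about the fixed x, y, z axes, in that order (R = Rz(yaw) Ry(pitch) Rx(roll)).
In Python, from bench import robot, eyes, close_job gives the robot as it stands.
- The arm moves only by the shell command python3 -m jog 'ROWS'. ROWS is JSON, a list of rows, each a list of 3 entries, a list of its own where there are three numbers: the turn, a rotation vector about the tool's x, y, z in degrees, then the shift along the tool's x, y, z in mm, then the closure, from -1 (fully open) to 1 (shut). In form: [[[wx, wy, wz], [x, y, z], claw], ...]. A call has 1 to 5 rows; each row is the pose to reach, as a shift and turn from the pose commanded when the call began, along the tool's axes at that moment; what a row does not reach only later rows make up. A row lasts 1/10 s, in which the tool goes at most 50 mm and 8.59 degrees, less where a joint would pass 70% of its speed; a pose out of reach is approached as far as the arm can. A call with a gripper value outside its range is refused whole. The fingers move at their own pace and stop on an object; the grip force is fixed at half the most. Time passes only in rows, so rows that repeat a pose let the fingers close. It gives the time, the measured TCP pose, the force and the opening at its end, in the units of the state.
- robot.get_obs(): the state, without advancing time (a new reading comes with each control period).
- eyes.snapshot(name): name is "side" or "top" or "wrist"; returns (picture, depth): 400x640x3 uint8, red, green, blue; 400x640 float32, m along the optical axis (not along the pixel's ray), 0 where there is no reading.
- eyes.camera_params(name): a dict with "mtx" (3x3 intrinsics, pixels), "world_to_cam" (4x4, takes a point from world to camera coordinates). Camera axes: x right, y up, looking along -z (the intrinsics and any distortion apply to the point x, -y, -z); pixel columns grow to the right and rows downward; lengths in m; the calibration is good to about 2 mm. A picture is of the moment at which its call begins: read the wrist's pose just before it. camera_params takes no time and is no camera call; for the wrist camera it gives the pose at the moment of the call.
- close_job(): hands the job in, once; it reports no verdict.
The state is a dict: "time": time; "joint_positions": joint angles; "qvel": joint speeds; "joint_torque": joint torques, N m; "tool_pos": TCP position; "ee_rot": TCP orientation; "wrist_force": force on the tool from outside, world axes, zero at the start; "wrist_torque": the same for the moment, N m; "width": finger opening in m.
Only numpy, scipy, OpenCV 4.12 (cv2) and the standard library are available. Lean on these libraries where they do the work, as an engineer would, in place of code of your own. Each camera call takes 0.05 s, during which the arm holds its last target. There are 200 camera calls.

## Working session

There is one attempt and no reset: what is moved stays moved. The work goes in short steps, Python scripts to look and compute and a shell command to move; the robot and the scene stay as the last step left them, time stands still between calls to the robot, and variables do not carry over. Pictures are saved under pics/ and viewed, about 8 in all and at most 12, crops included, and the job is handed in when it is done.

```bash
mkdir -p pics
cat > h.py <<'E'
import numpy as np,cv2
from bench import robot,eyes,close_job
def snap(n,f=None):
    P=eyes.camera_params(n); im,d=eyes.snapshot(n)
    if f: cv2.imwrite('pics/'+f,cv2.cvtColor(im,cv2.COLOR_RGB2BGR))
    return im,d,P
def world(P,u,v,d):
    K=P['mtx'];x=(u-K[0,2])/K[0,0]*d;y=(v-K[1,2])/K[1,1]*d
    return (np.linalg.inv(P['world_to_cam'])@np.array([x,-y,-d,1]))[:3]
def ray(P,u,v,z):
    o=np.linalg.inv(P['world_to_cam'])[:3,3];p=world(P,u,v,1.)
    return o+(p-o)*(z-o[2])/(p[2]-o[2])
def cloud(P,d):
    K=P['mtx'];v,u=np.indices(d.shape)
    c=np.stack([(u-K[0,2])/K[0,0]*d,-(v-K[1,2])/K[1,1]*d,-d,np.ones_like(d)],-1)
    return (c@np.linalg.inv(P['world_to_cam']).T)[...,:3]
E
python3 - <<'E'
from h import *
for n in('top','side'):
    im,d,P=snap(n,n+'0.png'); print(n,P['mtx'].tolist(),np.linalg.inv(P['world_to_cam'])[:3].round(3).tolist(),[k for k in P])
    np.savez(n+'0.npz',im=im,d=d)
o=robot.get_obs();print({k:np.round(v,3).tolist() for k,v in o.items()})
E
```

```text
top [[482.96332501541156, 0.0, 323.06044757313407], [0.0, 482.96332501541156, 201.86267406345198], [0.0, 0.0, 1.0]] [[0.02, 0.994, -0.109, 0.354], [-0.999, 0.024, 0.038, -0.03], [0.041, 0.108, 0.993, 1.109]] ['mtx', 'world_to_cam']
side [[489.795968262109, 0.0, 315.14022692577277], [0.0, 489.795968262109, 196.1778152901394], [0.0, 0.0, 1.0]] [[0.965, 0.172, -0.197, 0.263], [-0.262, 0.653, -0.71, -0.883], [0.007, 0.737, 0.676, 0.896]] ['mtx', 'world_to_cam']
{'time': 0.1, 'joint_positions': [1.126, 0.088, 1.372, -0.0, 1.684, -0.103], 'qvel': [0.0, -0.001, -0.002, 0.0, -0.002, 0.001], 'joint_torque': [0.003, -34.125, -30.33, 0.072, 0.03, -0.0], 'tool_pos': [0.184, 0.518, 0.204], 'ee_rot': [-3.141, 0.002, 1.229], 'wrist_force': [-0.334, -0.514, -1.0], 'wrist_torque': [-0.034, -0.001, -0.009], 'width': 0.094}
```

View pics/top0.png

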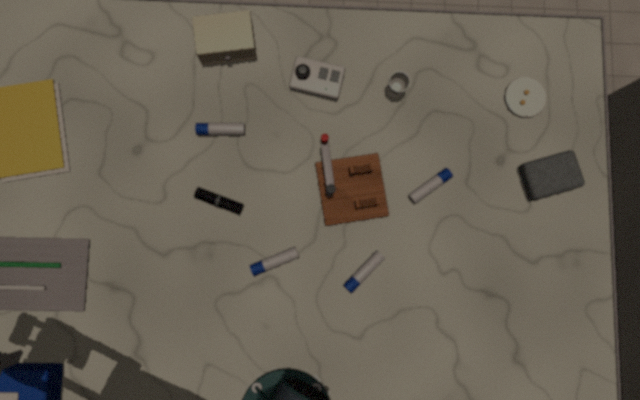

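View pics/side0.png

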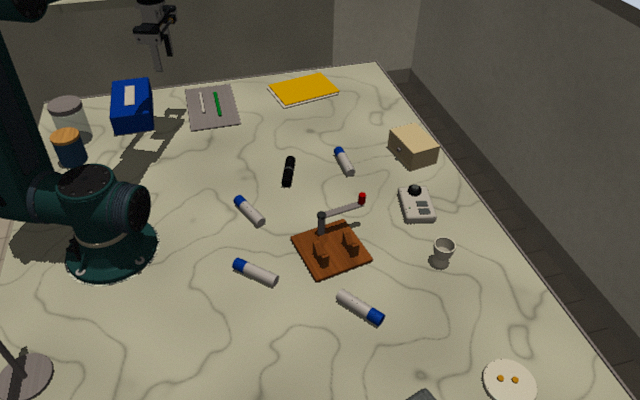

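Four blue-capped tubes in the top view: A (220,129), B (275,261), C (364,271) and D (431,186). The robot's left is image left, so A is the farthest left. The dispenser is at (219,201), the post at (331,189) and the knob at (324,139). Next I'll take the crop and measurements.

```bash
cat > m.py <<'E'
from h import *
f=np.load('top0.npz');im,d=f['im'],f['d'];P=eyes.camera_params('top')
c=cloud(P,d);hsv=cv2.cvtColor(im,cv2.COLOR_RGB2HSV)
for n,(u,v) in dict(A=(220,129),B=(275,261),C=(364,271),D=(431,186),disp=(219,201)).items():
    w=c[v-35:v+36,u-35:u+36].reshape(-1,3);h=hsv[v-35:v+36,u-35:u+36].reshape(-1,3)
    m=(w[:,2]>.011)&(w[:,2]<.045)&(np.hypot(*(w[:,:2]-ray(P,u,v,.02)[:2]).T)<.065)
    q=w[m];r=cv2.minAreaRect(q[:,:2].astype(np.float32)*1000)
    b=m&(h[:,0]>100)&(h[:,0]<130)&(h[:,1]>130)
    print(n,m.sum(),'rect',np.round(r[0],1),np.round(r[1],1),round(r[2],1),'zmax',q[:,2].max().round(3),'blue',w[b][:,:2].mean(0).round(3),b.sum())
# plate
m=((hsv[...,0]<15)&(hsv[...,1]>90)&(c[...,2]>.004)&(c[...,2]<.02));m[:130]=0;m[240:]=0;m[:,:290]=0;m[:,410:]=0
v,u=np.nonzero(m);q=np.array([ray(P,a,b,.012)[:2] for a,b in zip(u,v)]).astype(np.float32)*1000
print('plate',m.sum(),cv2.minAreaRect(q),cv2.boxPoints(cv2.minAreaRect(q)).round(0).tolist())
# prongs
m=(c[...,2]>.035)&(c[...,2]<.065);m[:150]=0;m[215:]=0;m[:,:340]=0;m[:,385:]=0
k,l,s,ce=cv2.connectedComponentsWithStats(m.astype(np.uint8))
for i in range(1,k):
    if s[i,4]>15: print('prong',s[i,4],c[l==i].mean(0).round(4),c[l==i].max(0).round(4))
m=((hsv[...,0]<6)|(hsv[...,0]>174))&(hsv[...,1]>150)&(c[...,2]>.05);m[:120]=0;m[160:]=0;m[:,:300]=0;m[:,350:]=0
v,u=np.nonzero(m);print('knob',m.sum(),u.mean(),v.mean(),c[m].mean(0).round(4),c[m].max(0),ray(P,u.mean(),v.mean(),.095))
m=(c[...,2]>.075);m[:160]=0;m[210:]=0;m[:,:310]=0;m[:,345:]=0
print('strap',c[m].mean(0), c[m].max(0));w=c[m];print(w[w[:,0].argsort()][::12].round(3).tolist())
E
python3 m.py
python3 - <<'E'
import cv2,numpy as np
a=cv2.imread('pics/top0.png')[100:295,185:460]
b=cv2.imread('pics/side0.png')[130:330,220:420]
cv2.imwrite('pics/c1.png',np.hstack([cv2.resize(np.clip(a*1.5,0,255).astype(np.uint8),(460,326),interpolation=2),cv2.resize(b,(326,326))]))
E
```

```text
A 611 rect [638.7 167.6] [ 28.7 111.4] 2.3 zmax 0.034 blue [0.634 0.208] 99
B 623 rect [339.8  34.2] [ 28.1 109.7] 23.9 zmax 0.033 blue [0.322 0.072] 105
C 612 rect [ 320.6 -167.4] [ 27.6 109.3] 46.7 zmax 0.034 blue [ 0.291 -0.137] 102
D 583 rect [ 519.3 -319.2] [ 28.  111.7] 37.1 zmax 0.034 blue [ 0.543 -0.35 ] 81
disp 609 rect [472.4 163.8] [110.1  27.8] 70.8 zmax 0.033 blue [0.469 0.176] 7
plate 3331 ((506.66058349609375, -137.0260009765625), (149.3585662841797, 148.0463104248047), 10.143692016601562) [[420.0, -77.0], [446.0, -223.0], [593.0, -197.0], [567.0, -51.0]]
prong 81 [ 0.5534 -0.1709  0.045 ] [ 0.5627 -0.1577  0.0549]
prong 80 [ 0.5475 -0.14    0.0449] [ 0.5577 -0.1288  0.0534]
prong 83 [ 0.4762 -0.1843  0.0446] [ 0.4849 -0.1722  0.0544]
prong 75 [ 0.4707 -0.1533  0.0449] [ 0.4808 -0.1428  0.0569]
knob 41 324.2926829268293 138.21951219512195 [ 0.602  -0.0686  0.0986] [ 0.61074926 -0.06352843  0.10537848] [ 0.60288108 -0.06876074  0.095     ]
strap [ 0.49918343 -0.07978036  0.1592986 ] [ 0.55970391 -0.02993027  1.10891681]
[[0.354, -0.03, 1.109], [0.49, -0.091, 0.075], [0.494, -0.086, 0.077], [0.498, -0.075, 0.078], [0.5, -0.086, 0.078], [0.503, -0.093, 0.077], [0.507, -0.088, 0.078], [0.522, -0.081, 0.075], [0.544, -0.077, 0.075], [0.553, -0.07, 0.075]]
```

View pics/c1.png

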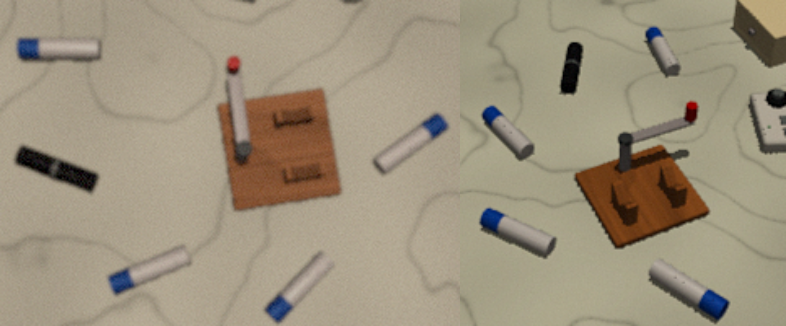

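Crop check: A, at (220,129) in the top view, is silver with a blue cap and is the leftmost of the four, so it's the one to take. The black one is the dispenser. Groove ≈ (0.5115, -0.162), yaw 10°. I'll go above A.

```bash
cat > go.py <<'E'
import sys
from h import *
from scipy.spatial.transform import Rotation as R
x,y,z,yaw=map(float,sys.argv[1:5]);o=robot.get_obs()
A=R.from_euler('xyz',o['ee_rot']);B=R.from_euler('xyz',[np.pi,0,np.radians(yaw)])
print('t',round(o['time'],2),'pos',np.round(o['tool_pos'],4),'yaw',np.degrees(o['ee_rot']).round(2),'w',round(o['width'],4),'turn',(A.inv()*B).as_rotvec(degrees=True).round(2),'shift',(A.inv().apply(np.array([x,y,z])-o['tool_pos'])*1000).round(1))
E
python3 go.py .6387 .1676 .12 2.5
```

```text
t 0.1 pos [0.1842 0.5178 0.2045] yaw [-1.7999e+02  1.1000e-01  7.0420e+01] w 0.0944 turn [5.000e-02 1.000e-01 6.792e+01] shift [-177.4  545.6   84.7]
```

```bash
python3 -m jog '[[[0,0,68],[-177,546,85],-1],[[0,0,68],[-177,546,85],-1],[[0,0,68],[-177,546,85],-1],[[0,0,68],[-177,546,85],-1],[[0,0,68],[-177,546,85],-1]]'; python3 go.py .6387 .1676 .12 2.5
```

```text
time: 0.6
tool_pos: [0.3814, 0.366, 0.1681]
ee_rot: [-3.142, 0.001, 0.473]
wrist_force: [0.4, 1.7, 0.1]
width: 0.0947
t 0.6 pos [0.3814 0.366  0.1681] yaw [-1.800e+02  3.000e-02  2.711e+01] w 0.0947 turn [ 0.    0.03 24.61] shift [138.6 293.8  48.1]
```

```bash
python3 -m jog '[[[0,0,24.6],[139,294,48],-1],[[0,0,24.6],[139,294,48],-1],[[0,0,24.6],[139,294,48],-1],[[0,0,24.6],[139,294,48],-1],[[0,0,24.6],[139,294,48],-1]]'; python3 -m jog '[[[0,0,0],[0,0,0],-1]]'; python3 go.py .6387 .1676 .12 2.5
```

```text
time: 1.1
tool_pos: [0.5784, 0.2162, 0.1314]
ee_rot: [-3.141, 0.001, 0.049]
wrist_force: [-0.0, 1.0, 0.6]
width: 0.0939
time: 1.2
tool_pos: [0.5801, 0.2128, 0.1291]
ee_rot: [3.139, 0.003, 0.043]
wrist_force: [-0.4, 0.2, -0.2]
width: 0.0941
t 1.2 pos [0.5801 0.2128 0.1291] yaw [1.7983e+02 1.7000e-01 2.4500e+00] w 0.0941 turn [ 0.17  0.17 -0.05] shift [56.6 47.6  9.1]
```

```bash
python3 -m jog '[[[0,0,0],[56.6,47.6,9],-1],[[0,0,0],[56.6,47.6,9],-1],[[0,0,0],[56.6,47.6,9],-1],[[0,0,0],[56.6,47.6,9],-1]]'
python3 - <<'E'
from h import *
im,d,P=snap('wrist','w1.png');c=cloud(P,d)
m=(c[...,2]>.011)&(c[...,2]<.045)&(np.hypot(c[...,0]-.639,c[...,1]-.168)<.075)
r=cv2.minAreaRect((c[m][:,:2]*1000).astype(np.float32));print(m.sum(),r)
E
python3 go.py .6387 .1676 .12 2.5
```

```text
time: 1.6
tool_pos: [0.6354, 0.1735, 0.1227]
ee_rot: [-3.141, 0.002, 0.049]
wrist_force: [-0.1, -0.2, 0.2]
width: 0.0938
2567 ((637.7613525390625, 168.27932739257812), (28.052289962768555, 110.05155181884766), 2.324732780456543)
t 1.65 pos [0.6352 0.1741 0.1232] yaw [-1.7996e+02  7.0000e-02  2.9000e+00] w 0.0941 turn [-0.04  0.07  0.39] shift [3.2 6.7 3.2]
```

View pics/w1.png

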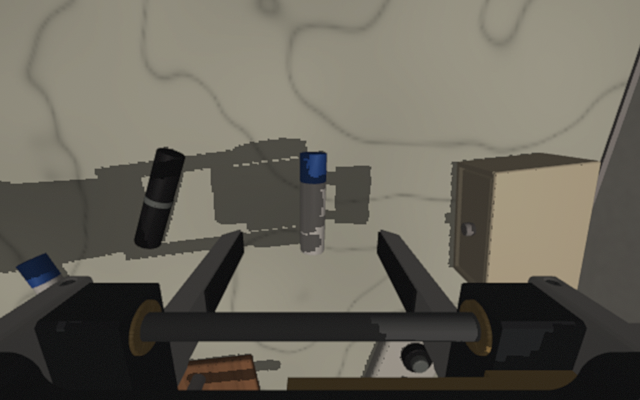

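The tube at (313,200) lies centred between the fingers. Lowering to TCP z ≈ 4 mm.

```bash
python3 go.py .6378 .1683 .004 2.3; python3 -m jog '[[[0,0,0.6],[2.5,5.5,40],-1],[[0,0,0.6],[2.5,5.5,80],-1],[[0,0,0.6],[2.5,5.5,105],-1],[[0,0,0.6],[2.5,5.5,118],-1],[[0,0,0.6],[2.5,5.5,118],-1]]';python3 go.py .6378 .1683 .004 2.3
```

```text
t 1.65 pos [0.6352 0.1741 0.1232] yaw [-1.7996e+02  7.0000e-02  2.9000e+00] w 0.0941 turn [-0.04  0.07  0.59] shift [  2.5   6.  119.2]
time: 2.15
tool_pos: [0.6367, 0.1686, 0.0035]
ee_rot: [3.141, 0.004, 0.041]
wrist_force: [0.3, 0.1, 1.6]
width: 0.0938
t 2.15 pos [0.6367 0.1686 0.0035] yaw [179.99   0.24   2.34] w 0.0938 turn [0.01 0.24 0.04] shift [ 1.1  0.4 -0.5]
```

```bash
for i in 1 2; do python3 -m jog '[[[0,0,0],[1,0,0],1],[[0,0,0],[1,0,0],1],[[0,0,0],[1,0,0],1],[[0,0,0],[1,0,0],1],[[0,0,0],[1,0,0],1]]'|tail -2; done
```

```text
wrist_force: [-0.6, -0.1, 0.2]
width: 0.0574
wrist_force: [-0.1, -0.1, -0.1]
width: 0.0272
```

```bash
python3 -m jog '[[[0,0,0],[0,0,0],1],[[0,0,0],[0,0,0],1],[[0,0,0],[0,0,0],1],[[0,0,0],[0,0,-20],1],[[0,0,0],[0,0,-40],1]]';python3 -m jog '[[[0,0,0],[0,0,-50],1],[[0,0,0],[0,0,-100],1],[[0,0,0],[0,0,-116],1],[[0,0,0],[0,0,-116],1]]'
python3 - <<'E'
from h import *
im,d,P=snap('wrist','w2.png')
E
python3 go.py .5115 -.162 .16 -80
```

```text
time: 3.65
tool_pos: [0.64, 0.1676, 0.0443]
ee_rot: [3.141, 0.003, 0.039]
wrist_force: [-0.5, 0.3, -1.4]
width: 0.0275
time: 4.05
tool_pos: [0.6432, 0.1682, 0.1665]
ee_rot: [-3.14, -0.009, 0.039]
wrist_force: [0.8, 0.2, -1.7]
width: 0.0276
t 4.1 pos [0.6417 0.1679 0.1629] yaw [-179.97   -0.19    2.24] w 0.0274 turn [-0.16 -0.14 82.24] shift [-143.1  324.6    2.3]
```

View pics/w2.png

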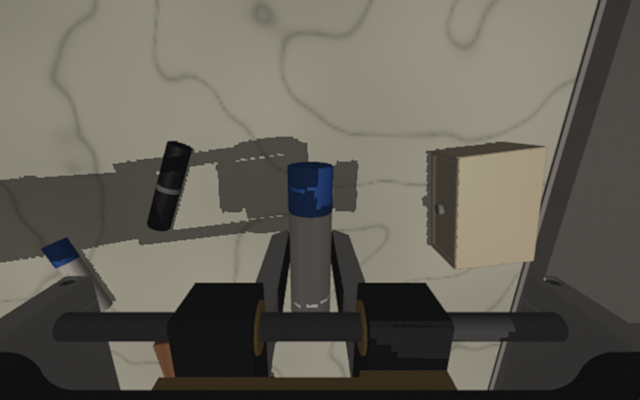

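The tube is held at its middle, cap at (310,185), and hangs level. Carrying it to the groove.

```bash
python3 -m jog '[[[0,0,82],[-143,325,0],1],[[0,0,82],[-143,325,0],1],[[0,0,82],[-143,325,0],1],[[0,0,82],[-143,325,0],1],[[0,0,82],[-143,325,0],1]]'|head -1;python3 go.py .5115 -.162 .16 -80
```

```text
time: 4.6
t 4.6 pos [ 0.5466 -0.066   0.1576] yaw [179.83   0.3  -41.06] w 0.0271 turn [ 0.26  0.23 38.94] shift [36.5 95.5 -2.3]
```

```bash
python3 -m jog '[[[0,0,39],[36.5,95.5,-2],1],[[0,0,39],[36.5,95.5,-2],1],[[0,0,39],[36.5,95.5,-2],1],[[0,0,39],[36.5,95.5,-2],1],[[0,0,39],[36.5,95.5,-2],1]]'|head -1;python3 -m jog '[[[0,0,0],[0,0,0],1],[[0,0,0],[0,0,0],1]]'|head -1;python3 go.py .5115 -.162 .16 -80
python3 - <<'E'
from h import *
im,d,P=snap('wrist','w3.png');c=cloud(P,d)
np.savez('w3.npz',im=im,d=d,M=P['world_to_cam'],K=P['mtx'])
hsv=cv2.cvtColor(im,cv2.COLOR_RGB2HSV)
g=c-np.array([.5115,-.162,0]);a=np.radians(10);gx=g[...,0]*np.cos(a)+g[...,1]*np.sin(a);gy=-g[...,0]*np.sin(a)+g[...,1]*np.cos(a)
m=(d>0)&(c[...,2]>.035)&(c[...,2]<.06)&(abs(gx)<.06)&(abs(gy)<.04)
k,l,s,ce=cv2.connectedComponentsWithStats(m.astype(np.uint8))
for i in range(1,k):
    if s[i,4]>60: print('prong',s[i,4],gx[l==i].min().round(4),gx[l==i].max().round(4),gy[l==i].min().round(4),gy[l==i].max().round(4))
b=(hsv[...,0]>100)&(hsv[...,0]<130)&(hsv[...,1]>130)&(c[...,2]>.12)
t=(c[...,2]>.15)&(c[...,2]<.21)&(abs(gy)<.02)&(gx<.2)
print('blue',b.sum(),gx[b].min(),gx[b].max(),gy[b].mean(),c[b][:,2].max() if b.sum() else 0)
E
```

```text
time: 5.1
time: 5.3
t 5.3 pos [ 0.5136 -0.1605  0.161 ] yaw [ 1.798e+02  1.400e-01 -7.962e+01] w 0.0272 turn [0.2  0.14 0.38] shift [1.1 2.4 1. ]
prong 159 0.0301 0.0461 0.0039 0.0259
prong 180 0.0302 0.0463 -0.0261 -0.0038
blue 2293 0.02445024166395177 0.08516610133600572 0.0014384628848304137 0.34016807161981977
```

View pics/w3.png

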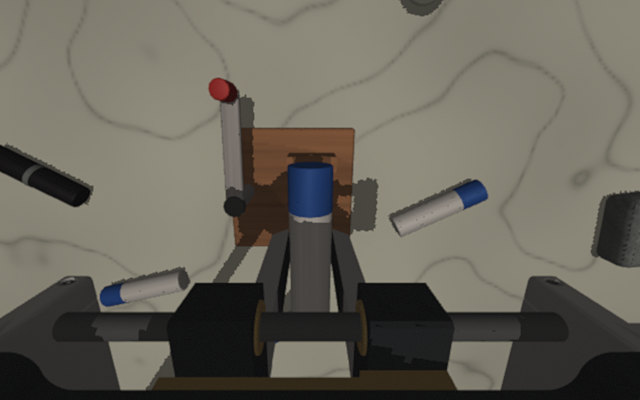

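```bash
python3 go.py .5105 -.162 .06 -80; python3 -m jog '[[[0,0,0.4],[1,2.6,40],1],[[0,0,0.4],[1,2.6,80],1],[[0,0,0.4],[1,2.6,100],1],[[0,0,0.4],[1,2.6,100],1],[[0,0,0.4],[1,2.6,100],1]]';python3 go.py .5105 -.162 .04 -80
```

```text
t 5.35 pos [ 0.5139 -0.1605  0.1615] yaw [ 1.7985e+02  1.1000e-01 -7.9620e+01] w 0.0271 turn [0.15 0.11 0.38] shift [  1.    3.4 101.5]
time: 5.85
tool_pos: [0.5124, -0.1623, 0.0634]
ee_rot: [3.141, 0.0, -1.398]
wrist_force: [-0.2, 0.3, -0.0]
width: 0.0269
t 5.85 pos [ 0.5124 -0.1623  0.0634] yaw [ 1.7998e+02  2.0000e-02 -8.0070e+01] w 0.0269 turn [ 0.02  0.02 -0.07] shift [-0.6  1.8 23.4]
```

```bash
python3 -m jog '[[[0,0,0],[0,1,8],1],[[0,0,0],[0,1.5,14],1],[[0,0,0],[0,1.5,18],1],[[0,0,0],[0,1.5,20],1],[[0,0,0],[0,1.5,20],1]]';python3 go.py .5105 -.162 .04 -80
```

```text
time: 6.35
tool_pos: [0.5107, -0.1626, 0.0431]
ee_rot: [3.141, 0.0, -1.398]
wrist_force: [-0.4, -0.0, -0.8]
width: 0.0274
t 6.35 pos [ 0.5107 -0.1626  0.0431] yaw [ 1.7999e+02  2.0000e-02 -8.0130e+01] w 0.0274 turn [ 0.01  0.02 -0.13] shift [-0.7  0.1  3.1]
```

```bash
for i in 1 2 3 4 ; do python3 -m jog '[[[0,0,0],[0,0,1],1],[[0,0,0],[0,0,1],1]]'|grep -E 'pos|force'; done
```

```text
tool_pos: [0.5109, -0.1628, 0.0425]
wrist_force: [-0.3, -0.5, -1.6]
tool_pos: [0.511, -0.1627, 0.0416]
wrist_force: [-0.4, 0.3, 0.1]
tool_pos: [0.5111, -0.1626, 0.0415]
wrist_force: [-2.1, 1.6, 5.0]
tool_pos: [0.5111, -0.1626, 0.0414]
wrist_force: [-4.2, 2.6, 9.5]
```

Seated: contact at TCP z 41.5 mm with 10 N. Releasing.

```bash
python3 -m jog '[[[0,0,0],[0,0,-2],0.2],[[0,0,0],[0,0,-2],0.2],[[0,0,0],[0,0,-2],0.2],[[0,0,0],[0,0,-2],0.2],[[0,0,0],[0,0,-2],0.2]]'; python3 -m jog '[[[0,0,0],[0,0,-2],0.2],[[0,0,0],[0,0,-2],0.2],[[0,0,0],[0,0,-30],0.2],[[0,0,0],[0,0,-70],0.2],[[0,0,0],[0,0,-110],0.2]]'
python3 -m jog '[[[0,0,0],[0,0,-10],0.2],[[0,0,0],[0,0,-10],0.2]]'
python3 - <<'E'
from h import *
im,d,P=snap('wrist','w4.png');c=cloud(P,d);hsv=cv2.cvtColor(im,cv2.COLOR_RGB2HSV)
a=np.radians(10)
def G(c):
    g=c-np.array([.511,-.162,0]);return g[...,0]*np.cos(a)+g[...,1]*np.sin(a),-g[...,0]*np.sin(a)+g[...,1]*np.cos(a)
for n in('wrist','top','side'):
    if n!='wrist': im,d,P=snap(n,n+'1.png');c=cloud(P,d);hsv=cv2.cvtColor(im,cv2.COLOR_RGB2HSV)
    gx,gy=G(c)
    b=(hsv[...,0]>100)&(hsv[...,0]<130)&(hsv[...,1]>130)&(c[...,2]>.04)&(c[...,2]<.07)&(abs(gx)<.09)&(abs(gy)<.03)
    if b.sum()<5:print(n,'no');continue
    print(n,b.sum(),'cap x',np.percentile(gx[b],[1,99]).round(4),'y',np.percentile(gy[b],[1,50,99]).round(4),'ztop',np.percentile(c[b][:,2],[50,97]).round(4))
E
```

```text
time: 7.65
tool_pos: [0.5106, -0.1627, 0.0409]
ee_rot: [3.141, 0.0, -1.399]
wrist_force: [-0.6, 0.7, 0.7]
width: 0.0375
time: 8.15
tool_pos: [0.5102, -0.1625, 0.1519]
ee_rot: [3.14, 0.001, -1.399]
wrist_force: [1.3, 0.7, -0.0]
width: 0.0378
time: 8.35
tool_pos: [0.5121, -0.1633, 0.1638]
ee_rot: [-3.137, -0.003, -1.399]
wrist_force: [0.2, -0.6, 0.3]
width: 0.0374
wrist 729 cap x [0.0266 0.0547] y [-0.0122  0.0002  0.013 ] ztop [0.0625 0.0651]
top no
side 124 cap x [0.0287 0.0556] y [-0.0162 -0.0079  0.0119] ztop [0.0604 0.0656]
```

View pics/w4.png

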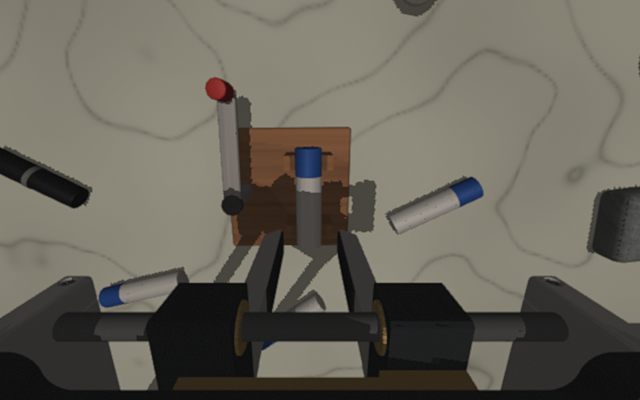

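The tube is seated: cap end at groove x = 55 mm, y ≈ 0, top at 64 mm, so it's centred. Next I turn the tool so the jaws lie tangential to the strap, moving over the knob with the fingers 37 mm apart, to cage the knob and push it.

```bash
python3 - <<'E'
from h import *
im,d,P=snap('wrist');c=cloud(P,d);hsv=cv2.cvtColor(im,cv2.COLOR_RGB2HSV)
m=((hsv[...,0]<6)|(hsv[...,0]>174))&(hsv[...,1]>150)&(c[...,2]>.095)&(c[...,2]<.11)&(abs(c[...,0]-.6)<.03)
print(m.sum(),cv2.minAreaRect((c[m][:,:2]*1000).astype(np.float32)),np.median(c[m],0))
m=(hsv[...,2]<70)&(c[...,2]>.07)&(c[...,2]<.1)&(np.hypot(c[...,0]-.498,c[...,1]+.085)<.025);print('post',m.sum(),np.median(c[m],0))
E
python3 go.py .6025 -.0687 .15 99
python3 -m jog '[[[0,0,-8],[-20,20,0],0.2],[[0,0,-17],[-40,40,0],0.2],[[0,0,-25],[-60,60,0],0.2],[[0,0,-34],[-75,80,0],0.2],[[0,0,-42],[-75,105,0],0.2]]'
python3 -m jog '[[[0,0,-8],[0,0,0],0.2],[[0,0,-17],[0,0,0],0.2],[[0,0,-25],[0,0,0],0.2],[[0,0,-34],[0,0,0],0.2],[[0,0,-42],[0,0,0],0.2]]'
python3 -m jog '[[[0,0,-8],[0,0,0],0.2],[[0,0,-17],[0,0,0],0.2],[[0,0,-25],[0,0,0],0.2],[[0,0,-34],[0,0,0],0.2],[[0,0,-42],[0,0,0],0.2]]' |head -2
python3 -m jog '[[[0,0,-8],[0,0,0],0.2],[[0,0,-17],[0,0,0],0.2],[[0,0,-25],[0,0,0],0.2],[[0,0,-34],[0,0,0],0.2],[[0,0,-42],[0,0,0],0.2]]' |head -2
python3 go.py .6025 -.0687 .15 99
```

```text
413 ((603.7468872070312, -69.78035736083984), (17.31620979309082, 15.95296859741211), 74.4231185913086) [ 0.60366559 -0.0703421   0.10064026]
post 481 [ 0.50081342 -0.08635999  0.07638801]
t 8.55 pos [ 0.5095 -0.1622  0.1586] yaw [ 1.7977e+02  1.5000e-01 -8.0130e+01] w 0.0374 turn [  -0.24    0.36 -179.13] shift [ -76.2 -107.7    8.4]
time: 9.05
tool_pos: [0.3927, -0.105, 0.1592]
ee_rot: [3.141, 0.004, -0.657]
wrist_force: [-0.0, -0.2, 0.2]
width: 0.0375
time: 9.55
tool_pos: [0.3935, -0.1064, 0.1593]
ee_rot: [-3.14, 0.003, 0.074]
wrist_force: [-0.4, 0.4, -0.3]
width: 0.0375
time: 10.05
tool_pos: [0.3935, -0.1064, 0.1592]
time: 10.55
tool_pos: [0.3935, -0.1064, 0.1592]
t 10.55 pos [ 0.3935 -0.1064  0.1592] yaw [-1.7979e+02 -9.0000e-02  8.8220e+01] w 0.038 turn [ -0.2   -0.11 -10.78] shift [ 44.1 207.8   8.5]
```

I typed that y shift with the wrong sign before seeing the readout. It was harmless at that height, so I'll correct it now.

```bash
python3 go.py .6035 -.07 .13 98.5
python3 -m jog '[[[0,0,-10],[43,209,28],0.2],[[0,0,-10],[43,209,28],0.2],[[0,0,-10],[43,209,28],0.2],[[0,0,-10],[43,209,28],0.2],[[0,0,-10],[43,209,28],0.2]]'|head -2;python3 -m jog '[[[0,0,0],[0,0,0],0.2],[[0,0,0],[0,0,0],0.2]]'|head -2;python3 go.py .6035 -.07 .08 98.5
```

```text
t 10.55 pos [ 0.3935 -0.1064  0.1592] yaw [-1.7979e+02 -9.0000e-02  8.8220e+01] w 0.038 turn [ -0.21  -0.11 -10.28] shift [ 42.8 208.9  28.5]
time: 11.05
tool_pos: [0.6066, -0.0702, 0.128]
time: 11.25
tool_pos: [0.6037, -0.0715, 0.1313]
t 11.25 pos [ 0.6037 -0.0715  0.1313] yaw [-1.7977e+02 -7.0000e-02  9.7880e+01] w 0.0373 turn [-0.23 -0.07 -0.62] shift [ 1.4  0.2 51.3]
```

```bash
python3 -m jog '[[[0,0,0],[1.4,0,20],0.2],[[0,0,0],[1.4,0,38],0.2],[[0,0,0],[1.4,0,47],0.2],[[0,0,0],[1.4,0,49],0.2],[[0,0,0],[1.4,0,49],0.2]]'
python3 - <<'E'
from h import *
snap('wrist','w5.png')
# arc waypoints: knob centre + 9.5mm trailing: TCP centre leads by ~9.5 mm so the trailing pad touches
from scipy.spatial.transform import Rotation as R
o=robot.get_obs();p=o['tool_pos'];A=R.from_euler('xyz',o['ee_rot']);piv=np.array([.4975,-.0852]);yaw0=np.degrees(o['ee_rot'][2])
print(p,yaw0,o['wrist_force'])
for th in range(0,105,8):
    f=np.radians(8.5-th);k=piv+.108*np.array([np.cos(f),np.sin(f)]);B=R.from_euler('xyz',[np.pi,0,np.radians(98.5-th)])
    print(th,k.round(4))
E
```

```text
time: 11.75
tool_pos: [0.6043, -0.0705, 0.0848]
ee_rot: [3.141, 0.0, 1.708]
wrist_force: [0.3, -0.5, -0.1]
width: 0.0377
[ 0.60489447 -0.0704905   0.08543156] 97.85429347015499 [0.62800324 0.07450119 0.56735858]
0 [ 0.6043 -0.0692]
8 [ 0.6055 -0.0843]
16 [ 0.6046 -0.0993]
24 [ 0.6016 -0.1141]
32 [ 0.5965 -0.1283]
40 [ 0.5896 -0.1416]
48 [ 0.5808 -0.1539]
56 [ 0.5705 -0.1648]
64 [ 0.5587 -0.1742]
72 [ 0.5457 -0.1819]
80 [ 0.5318 -0.1876]
88 [ 0.5172 -0.1914]
96 [ 0.5022 -0.1931]
104 [ 0.4871 -0.1927]
```

View pics/w5.png

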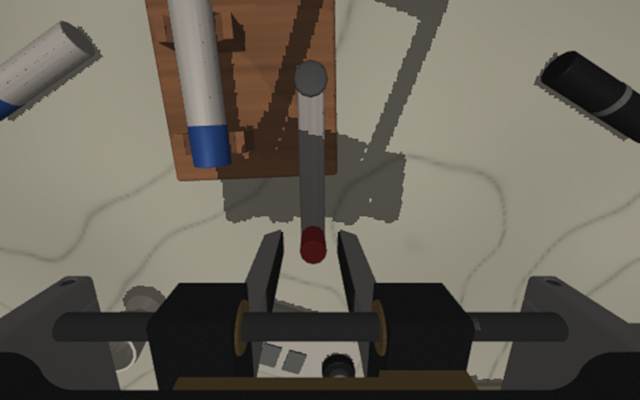

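The knob at (313,245) is caged between the fingertips. Swinging clockwise along the arc about the post (tool pivot at y = -107 mm), 30° per call.

```bash
python3 -m jog '[[[0,0,6],[-11.2,-0.6,0],0.2],[[0,0,12],[-22.2,-2.3,0],0.2],[[0,0,18],[-33.1,-5.2,0],0.2],[[0,0,24],[-43.5,-9.3,0],0.2],[[0,0,30],[-53.5,-14.3,0],0.2]]'
python3 -m jog '[[[0,0,6],[-11.2,-0.6,0],0.2],[[0,0,12],[-22.2,-2.3,0],0.2],[[0,0,18],[-33.1,-5.2,0],0.2],[[0,0,24],[-43.5,-9.3,0],0.2],[[0,0,30],[-53.5,-14.3,0],0.2]]'
python3 go.py .5317 -.1876 .085 18.5
```

```text
time: 12.3
tool_pos: [0.5987, -0.1255, 0.0859]
ee_rot: [3.139, -0.001, 1.18]
wrist_force: [-0.4, 1.1, -1.0]
width: 0.038
time: 12.8
tool_pos: [0.5654, -0.1699, 0.0859]
ee_rot: [3.139, -0.002, 0.657]
wrist_force: [1.0, 0.5, -0.6]
width: 0.0379
t 12.8 pos [ 0.5654 -0.1699  0.0859] yaw [ 1.7985e+02 -1.3000e-01  3.7630e+01] w 0.0379 turn [ 0.13 -0.15 19.13] shift [-37.4  -6.6   0.8]
```

```bash
python3 -m jog '[[[0,0,6],[-11.2,-0.6,0],0.2],[[0,0,12],[-22.2,-2.3,0],0.2],[[0,0,18],[-33.1,-5.2,0],0.2],[[0,0,24],[-43.5,-9.3,0],0.2],[[0,0,27],[-48.6,-11.7,0],0.2]]'
for i in 1 2 3; do python3 -m jog '[[[0,0,1],[-1.9,0,0],0.2],[[0,0,1],[-1.9,0,0],0.2]]'|grep -E 'pos|force'; done; python3 go.py .5167 -.1915 .085 10
```

```text
time: 13.3
tool_pos: [0.5194, -0.1908, 0.086]
ee_rot: [3.139, -0.003, 0.186]
wrist_force: [1.5, 0.7, -0.5]
width: 0.038
tool_pos: [0.5175, -0.1906, 0.0855]
wrist_force: [-0.1, 0.2, -0.3]
tool_pos: [0.5156, -0.1906, 0.0847]
wrist_force: [-0.4, -0.8, 0.8]
tool_pos: [0.5134, -0.1909, 0.0843]
wrist_force: [0.2, 0.2, 0.5]
t 13.9 pos [ 0.5134 -0.1909  0.0843] yaw [-180.      0.      7.86] w 0.0374 turn [-0.    0.   -2.14] shift [ 3.2  1.1 -0.7]
```

Continuing in pure tool-x creep until contact with the stop.

```bash
for i in 1 2 3 4 5 6; do python3 -m jog '[[[0,0,0],[-1.5,0,0],0.2],[[0,0,0],[-1.5,0,0],0.2]]'|grep -E 'pos|force'; done
python3 - <<'E'
from h import *
snap('wrist','w6.png')
E
```

```text
tool_pos: [0.5117, -0.1912, 0.0842]
wrist_force: [1.4, -0.5, -0.2]
tool_pos: [0.5101, -0.1914, 0.0842]
wrist_force: [0.0, 0.1, -0.3]
tool_pos: [0.5086, -0.1915, 0.0842]
wrist_force: [0.0, -0.0, 0.7]
tool_pos: [0.5073, -0.1918, 0.0843]
wrist_force: [1.3, -1.4, -0.1]
tool_pos: [0.5071, -0.1918, 0.0843]
wrist_force: [5.4, -0.3, -2.5]
tool_pos: [0.507, -0.1918, 0.0844]
wrist_force: [8.1, 0.0, -5.7]
```

View pics/w6.png

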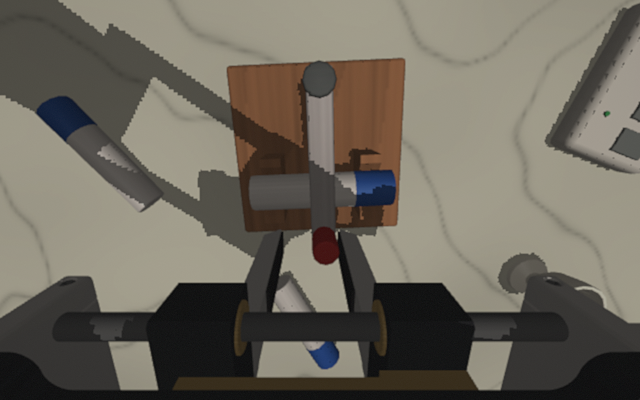

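Stop reached: force rises at knob x ≈ 0.5165, as predicted. The strap at (322,150) runs across the tube. Backing off and retreating upward.

```bash
python3 -m jog '[[[0,0,0],[5,0,0],0.2],[[0,0,0],[9,0,0],0.2],[[0,0,0],[10,0,-1],0.2],[[0,0,0],[10,0,-10],0.2],[[0,0,0],[10,0,-30],0.2]]'
python3 -m jog '[[[0,0,0],[0,0,-30],0.2],[[0,0,0],[0,0,-70],0.2],[[0,0,0],[0,-50,-80],0.2],[[0,0,0],[0,-50,-80],0.2],[[0,0,0],[0,-50,-80],0.2]]'
python3 - <<'E'
from h import *
for n in ('wrist','side'):
    im,d,P=snap(n,n+'7.png');c=cloud(P,d);hsv=cv2.cvtColor(im,cv2.COLOR_RGB2HSV)
    g=c-np.array([.511,-.162,0]);a=np.radians(10);gx=g[...,0]*np.cos(a)+g[...,1]*np.sin(a);gy=-g[...,0]*np.sin(a)+g[...,1]*np.cos(a)
    r=((hsv[...,0]<6)|(hsv[...,0]>174))&(hsv[...,1]>150)&(c[...,2]>.085)&(c[...,2]<.11)&(abs(gx)<.06)&(abs(gy)<.1)
    b=(hsv[...,0]>100)&(hsv[...,0]<130)&(hsv[...,1]>130)&(c[...,2]>.04)&(c[...,2]<.07)&(abs(gx)<.09)&(abs(gy)<.03)
    for q in(r,b): print(n,q.sum(),np.percentile(gx[q],[1,50,99]).round(4) if q.any() else '',np.percentile(gy[q],[1,50,99]).round(4) if q.any() else '')
a=cv2.imread('pics/side7.png')[160:320,220:420];w=cv2.imread('pics/wrist7.png')
cv2.imwrite('pics/c7.png',np.hstack([cv2.resize(a,(400,320)),cv2.resize(w,(400,320))]))
E
```

```text
time: 15.65
tool_pos: [0.5128, -0.1902, 0.1131]
ee_rot: [-3.139, 0.004, 0.137]
wrist_force: [0.7, 0.1, 0.6]
width: 0.0377
time: 16.15
tool_pos: [0.5075, -0.1409, 0.1955]
ee_rot: [3.14, -0.001, 0.139]
wrist_force: [0.0, 0.3, 0.0]
width: 0.0378
wrist 223 [-0.0068  0.0001  0.0075] [-0.036  -0.026  -0.0214]
wrist 488 [0.027  0.04   0.0532] [-0.0099  0.0044  0.0137]
side 67 [-0.0063  0.0006  0.0104] [-0.0413 -0.0332 -0.0235]
side 118 [0.0293 0.0421 0.0558] [-0.0166 -0.0087  0.006 ]
```

View pics/c7.png

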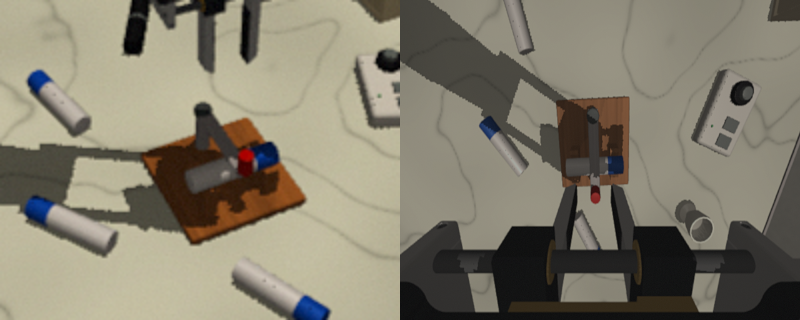

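The knob is at groove (0, -30) and the tube is in the groove under the strap with its cap end at 54–55 mm. The gripper is clear, so I'm handing in.

```bash
python3 -c "
from bench import close_job
print(close_job())"
```

```text
the job is handed in; nothing more can be done
None
```

The job is done and handed in at about 16 s. I laid the leftmost blue-capped tube in the V groove, then swung the strap by its red knob to its stop and let go.

- **Tube:** the cap end measured at groove x of about +54 mm (55 mm when first released), so the tube is midway to within about 1 mm. It sits level in both prongs.
- **Strap:** the stop was felt at about 8 N. Afterwards the knob measured at groove x of about 0 mm, y of about -30 mm, straight across the tube.
- **Clearance:** the gripper was lifted clear, with the wrist force near 0. The highest force I read was about 11 N, while seating the tube.
- **Dispenser:** I never reached for it. I didn't re-measure its position at the end.
- **Checks that failed:** the last top view showed no cap, so it gave no reading. Side-view y readings ran a few mm off the wrist camera's, because that camera sees the cap and knob from one side.
- **Mistake along the way:** one shift was typed with the wrong sign while the gripper was high up. It touched nothing and I corrected it.

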